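Battery change on a model helicopter

TASK

Change the model helicopter's battery. First put the two short spent packs that stand on the table into the two empty cells of the little plywood crate, one per cell, upright and set down rather than dropped. Then take the tall pack, pass it upright down through the rectangular opening on top of the clamped helicopter frame until about half its length is inside, and finish while still holding it there, gripped and not resting on the stand's foot, without forcing it, so that I can do up the strap; leave the pack already in the crate in its cell, and leave everything else where it is.

Things in the scene. Friction and masses are not known exactly. Their poses are not given: they have to be found in the camera images.
- short_pack_a: a black hard-case battery pack with a grey band, a box 34 mm (its x) by 24 mm (its y) by 75 mm tall (its z), about 110 g, standing upright; origin at the centre of its underside, z up. Unmarked as to which end is which: a half turn about z makes no difference. One of the two spent packs standing on the table.
- short_pack_b: a black hard-case battery pack with a grey band, a box 34 mm (its x) by 24 mm (its y) by 75 mm tall (its z), about 110 g, standing upright; origin at the centre of its underside, z up. Unmarked as to which end is which: a half turn about z makes no difference. The other of the two spent packs standing on the table.
- tall_pack: a black hard-case battery pack with a grey band, a box 34 mm (its x) by 24 mm (its y) by 105 mm tall (its z), about 180 g, standing upright; origin at the centre of its underside, z up. Unmarked as to which end is which: a half turn about z makes no difference. The fresh pack, the only tall one; stands on the table.
- stored_pack: a black hard-case battery pack with a grey band, a box 34 mm (its x) by 24 mm (its y) by 75 mm tall (its z), about 110 g, standing upright; origin at the centre of its underside, z up. Unmarked as to which end is which: a half turn about z makes no difference. It already stands in an end cell of the crate, the one at crate y = -42 mm, and stays there.
- crate: open plywood crate, fixed, 58 mm (x) by 130 mm (y), 30 mm high; walls, full-height dividers and floor 4 mm thick. Three cells in a row along y, each 50 (x) by 38 (y) mm inside, centred at y = -42 (taken by the stored pack), 0 and +42 mm. Origin at the centre of its underside. Packs go with the 34 mm side along crate x; gripped across the 34 mm the fingers clear the neighbouring packs.
- stand: helicopter frame clamped nose up on a wooden foot, fixed: foot 130 (x) by 105 (y) by 12 mm, two black side plates, on top a level aluminium plate 90 (x) by 76 (y) by 12 mm, its upper face 130 mm above the table, with the opening in its middle. Motor can (+y) and white skid struts (+x) stay below the plate. Under the opening it is free down to the foot. Origin: centre of the foot's underside.
- bay_mouth (a point): centre of the opening in the stand's top plate, at the plate's upper face (130 mm above the table); z up, x along the opening's long side. The opening is 36 mm (x) by 26 mm (y), that is 2 mm more than the tall pack each way (1 mm each side), with a 3 mm bevelled edge at the top, and goes right through the 12 mm plate.
- glue_bottle: small glue bottle, 32 mm diameter, 85 mm tall, standing upright among the packs; origin at the centre of its underside; leave alone
- paper_cup: empty white cup, 80 mm diameter, 90 mm tall, upright; origin at the centre of its underside; leave alone
- screwdriver: screwdriver lying on the table along its own x; leave alone
- wrench: small wrench 120 mm long lying on the table along its own x; leave alone
- phone: black phone lying flat, 72 by 145 by 9 mm; origin at the centre of its underside; leave alone
- rotor_blade: white rotor blade lying flat, 32 mm (x) by about 325 mm (y), 5 to 8 mm thick; origin under its middle; leave alone
- gear: white gear wheel lying flat, 56 mm diameter, 9 mm thick; origin at the centre of its underside; leave alone

How it is judged:
By the outcome, as a careful person would: the job done as asked, in the order asked, and still so for the second after the job is handed in, while the arm keeps its last pose, push and grip.
It also fails if it takes over 72 s, if anything falls off the work surface, if the arm or the gripper's body presses on something with over 40 N, if the wrist force passes 120 N, or if a joint passes its speed limit or range.

ROBOT

A 7-joint arm with a two-finger parallel gripper is mounted at the origin on the work surface. World frame = base frame: x ahead of the robot, y to its left, z up, the work surface at z = 0. Lengths are in m, angles in rad, forces in N, time in s.
With the tool pointing down it reaches from about 0.4 to 0.75 m from the base axis. Payload 19.5 kg.
Tool frame: the origin (TCP) lies at the very end of the fingers, on their centre line; the grasp point (between the pads) lies 19 mm behind it; z points along the fingers, y is the direction in which the jaws open and shut (so a half turn about z gives the same grasp; the last joint's range is limited). The gripper opens to 85 mm and grips with 20 to 120 N. Pads are 22 mm wide; open, the fingers measure 114 mm over their backs; the gripper's body (76 mm by 85 mm) begins 54 mm behind the grasp point. The pads swing forward as they close: fully open they stand 13 mm farther back than shut.
Start: joints at [1.13, 0.707, -0.028, 1.485, 0.022, 0.951, -0.075], TCP at [0.223, -0.53, 0.231] pointing down, gripper open.
Joint ranges: [-2.71, 2.71], [-0.32, 2.16], [-1.57, 1.52], [0, 2.45], [-1.46, 4.6], [0, 2.02], [-2.83, 2.83]. Speed limits (rad/s): [1.89, 1.89, 2.57, 2.57, 3.01, 3.01, 3.01].

INTERFACE

Orientations are given as a 3x3 rotation matrix whose columns are the frame's x, y, z axes.
In Python, from bench import bot, camera, workorder gives the robot as it stands.
- The arm moves only by the tool arm_command, never from a script. Its argument "moves" is a list of rows, each a list of 3 entries, a list of its own where there are three numbers: the shift along the world's x, y, z in mm, then the turn, a rotation vector about the world's x, y, z in degrees, then the opening, from 0 (shut) to 1 (fully open). A call has exactly 8 rows; each row shifts and turns the pose as measured when the row begins; what a row does not reach is not made up. A row lasts 1/10 s, in which the tool goes at most 50 mm and 8.59 degrees, less where a joint would pass 70% of its speed; a pose out of reach is approached as far as the arm can. A call with a gripper value outside its range is refused whole. The fingers move at their own pace and stop on an object; "newtons" is the grip in N (left out, the last holds). Time passes only in rows, so rows that do not move let the fingers close, or fill a call up. It gives the time, the measured TCP pose, the force and the opening at its end, in the units of the state.
- bot.get_state(): the state, without advancing time (a new reading comes with each control period).
- camera(name): name is "side" or "top" or "wrist"; returns a dict with "img" (384x512x3 uint8, blue, green, red), "depth" (384x512 float32, m along the optical axis (not along the pixel's ray), 0 where there is no reading), "K" (3x3 intrinsics, pixels), "R" (3x3) and "t" (3): a world point X has camera coordinates R X + t. Camera axes: x right, y down, z forward; pixel columns grow to the right and rows downward; lengths in m; the calibration is good to about 2 mm. The wrist camera is an equidistant fisheye: a pixel r from the principal point sees the ray r / f radians off the axis. A picture is of the moment at which its call begins.
- workorder.finish_job(): hands the job in, once; it reports no verdict.
The state is a dict: "time_s": time; "joint_pos": joint angles; "joint_vel": joint speeds; "joint_efforts": joint torques, N m; "eef_pos": TCP position; "ee_rot": TCP orientation; "force": force on the tool from outside, world axes, zero at the start; "torque": the same for the moment, N m; "finger_gap": finger opening in m.
Only numpy, scipy, OpenCV 4.12 (cv2) and the standard library are available. Lean on these libraries where they do the work, as an engineer would, in place of code of your own. Each camera call takes 0.05 s, during which the arm holds its last target.

## Working session

There is one attempt and no reset: what is moved stays moved. The work goes in short steps, Python scripts to look and compute and a tool call to move; the robot and the scene stay as the last step left them, time stands still between calls to the robot, and variables do not carry over. Pictures are saved under pics/ and viewed, and the job is handed in when it is done.

Besides the shell and the picture viewer there is one more tool, called after "Emit:" in YAML: its name, and indented under it one key for each argument. arm_command: Moves the arm, as the interface text tells. Its arguments: {"type":"object","properties":{"moves":{"type":"array","items":{"type":"array"}},"newtons":{"type":"number"}},"required":["moves"]}

```bash
ls; mkdir -p pics; cat > h.py <<'E'
import numpy as np, cv2
from bench import bot, camera, workorder
E
python3 - <<'E'
from h import *
import pickle
print(bot.get_state())
for n in ["side","top","wrist"]:
    c=camera(n); cv2.imwrite(f"pics/{n}0.png",c["img"]); pickle.dump(c,open(f"{n}0.pkl","wb"))
    print(n,c["K"].tolist(),c["R"].round(3).tolist(),c["t"].round(3).tolist())
E
```

```text
pics
{'time_s': 0.0, 'joint_pos': array([ 1.130308  ,  0.70711098, -0.02763338,  1.48501265,  0.02200786,
        0.9508904 , -0.07550954]), 'joint_vel': array([ 1.29431607e-03,  4.01527786e-04,  8.24533568e-05, -1.95837508e-03,
        1.46177311e-04,  2.24761988e-03, -1.94674176e-03]), 'joint_efforts': array([ 2.83560374e-03, -8.83211946e+01,  1.23528276e+00, -2.36166716e+01,
        1.71178387e-02,  6.35866629e-03, -1.90666074e-04]), 'eef_pos': array([ 0.22317306, -0.52963014,  0.23081952]), 'ee_rot': array([[ 9.21529114e-01,  3.88308997e-01, -4.63869648e-04],
       [ 3.88309272e-01, -9.21528552e-01,  1.01803484e-03],
       [-3.21570396e-05, -1.11827363e-03, -9.99999374e-01]]), 'force': array([ 0.12527294, -0.07371534, -0.53784559]), 'torque': array([ 0.04332106,  0.01473636, -0.01614284]), 'finger_gap': 0.0856434821462128}
side [[479.0211041305524, 0.0, 252.6738767746699], [0.0, 479.0211041305524, 186.87787129701806], [0.0, 0.0, 1.0]] [[-0.704, -0.71, -0.021], [-0.349, 0.372, -0.86], [0.619, -0.598, -0.51]] [0.406, 0.296, 0.849]
top [[402.3691315781157, 0.0, 252.48132273200628], [0.0, 402.3691315781157, 195.11215301260776], [0.0, 0.0, 1.0]] [[-0.001, -1.0, 0.013], [-0.995, -0.0, -0.102], [0.102, -0.013, -0.995]] [-0.006, 0.581, 1.071]
wrist [[297.3186396354542, 0.0, 250.6667843772006], [0.0, 297.3186396354542, 190.38759559702174], [0.0, 0.0, 1.0]] [[0.389, -0.921, -0.001], [-0.886, -0.374, 0.275], [-0.253, -0.106, -0.962]] [-0.575, -0.036, 0.378]
```

View pics/top0.png

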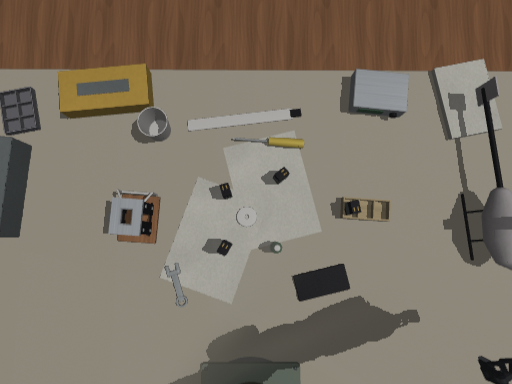

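View pics/side0.png

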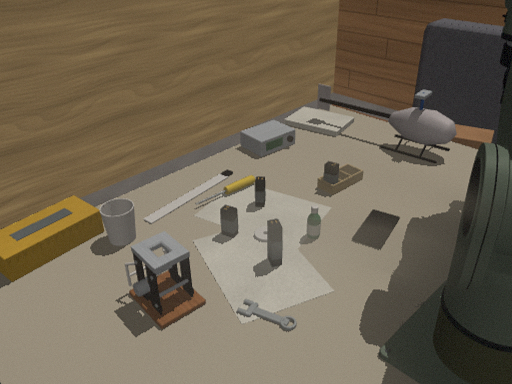

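View pics/wrist0.png

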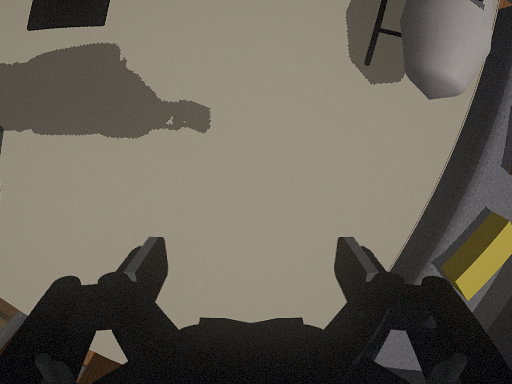

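```bash
cat >> h.py <<'E'
def cast(c,uv,z):
    uv=np.atleast_2d(np.asarray(uv,float)); K,R,t=c["K"],c["R"],c["t"]
    a=(uv-[K[0,2],K[1,2]])/[K[0,0],K[1,1]]
    if c.get("fish"):
        r=np.linalg.norm(uv-[K[0,2],K[1,2]],axis=1)/K[0,0]
        d=(uv-[K[0,2],K[1,2]]); d/=np.maximum(np.linalg.norm(d,axis=1,keepdims=True),1e-9)
        ray=np.c_[d*np.sin(r)[:,None],np.cos(r)]
    else: ray=np.c_[a,np.ones(len(a))]
    w=ray@R; C=-R.T@t
    return C+w*((z-C[2])/w[:,2])[:,None]
def cloud(c):
    # depth -> world points HxWx3 
    K,R,t=c["K"],c["R"],c["t"]; H,W=c["depth"].shape
    u,v=np.meshgrid(np.arange(W),np.arange(H)); d=c["depth"]
    x=(u-K[0,2])/K[0,0]; y=(v-K[1,2])/K[1,1]
    if c.get("fish"):
        r=np.hypot(x,y); s=np.where(r>1e-9,np.tan(r)/np.maximum(r,1e-9),1); x=x*s; y=y*s
    P=np.stack([x*d,y*d,d],-1)
    return (P-t)@R
def shot(n,name):
    c=camera(n); c["fish"]=(n=="wrist"); cv2.imwrite(f"pics/{name}.png",c["img"]); return c
E
python3 - <<'E'
from h import *
import pickle
c=pickle.load(open("top0.pkl","rb"))
im=c["img"]; cv2.imwrite("pics/topz.png",cv2.resize(im[130:320,100:400],None,fx=2.66,fy=2.66,interpolation=cv2.INTER_NEAREST))
P=cloud(c); 
for (u,v) in [(226,191),(281,176),(224,247),(277,247),(350,208),(375,208),(125,216),(246,216)]:
    print((u,v),P[v,u].round(4))
m=((P[...,2]>0.04)&(P[...,2]<0.2)).astype(np.uint8); m[:, :100]=0; m[:,400:]=0; m[:140]=0; m[320:]=0
n,l,s,ce=cv2.connectedComponentsWithStats(m)
for i in range(1,n):
    if s[i,4]<15: continue
    q=P[l==i]; z=np.percentile(q[:,2],90); tq=q[q[:,2]>z-0.012]
    r=cv2.minAreaRect((tq[:,:2]*1000).astype(np.float32))
    print(s[i],z.round(4),len(tq),tq.mean(0).round(4),r)
E
```

```text
(226, 191) [0.5869 0.0637 0.0763]
(281, 176) [ 0.6268 -0.0809  0.0758]
(224, 247) [0.4422 0.0663 0.1069]
(277, 247) [ 0.4415 -0.0682  0.0857]
(350, 208) [ 0.5426 -0.2622  0.0715]
(375, 208) [ 0.5473 -0.3497  0.0043]
(125, 216) [0.5247 0.3442 0.0136]
(246, 216) [0.5251 0.0116 0.0028]
[274 167  16  16 143] 0.0778 122 [ 0.6325 -0.0825  0.0754] ((632.898681640625, -83.077392578125), (23.724557876586914, 34.5887565612793), 39.43888473510742)
[219 183  13  16 134] 0.078 122 [0.5899 0.0664 0.0754] ((590.432373046875, 66.50822448730469), (34.38740158081055, 23.80138397216797), 16.86182403564453)
[ 108  190   48   46 1385] 0.1328 1021 [0.5175 0.3072 0.1306] ((517.6791381835938, 307.98876953125), (77.46124267578125, 90.0790786743164), 85.44088745117188)
[346 200  15  15 168] 0.0822 129 [ 0.545  -0.2726  0.0793] ((545.0548706054688, -273.75213623046875), (33.75666427612305, 24.65300941467285), 9.880810737609863)
[217 240  15  17 147] 0.108 132 [0.4398 0.0678 0.1059] ((439.8370666503906, 67.76407623291016), (23.661575317382812, 33.64931869506836), 60.369728088378906)
[270 242  12  12 115] 0.0859 36 [ 0.4395 -0.0674  0.0852] ((439.3132629394531, -67.8338851928711), (15.79932689666748, 14.567353248596191), 44.29676818847656)
```

View pics/topz.png

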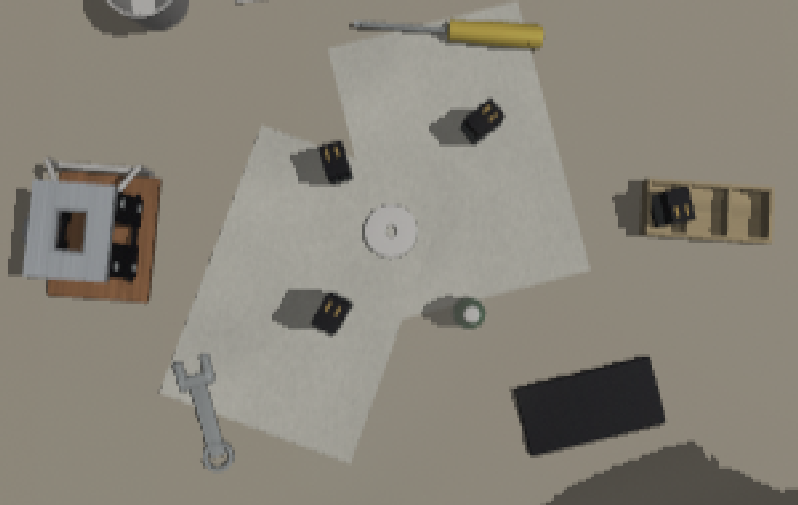

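```bash
python3 - <<'E'
from h import *
import pickle
c=pickle.load(open("top0.pkl","rb")); P=cloud(c)
m=(P[...,2]>0.018)&(P[...,2]<0.045); m[:,:330]=0; m[:,400:]=0; m[:185]=0; m[235:]=0
q=P[m]; print(len(q), cv2.minAreaRect((q[:,:2]*1000).astype(np.float32)))
# highest crate rim
m2=m.astype(np.uint8); big=cv2.resize(m2*255,None,fx=1,fy=1)
m=(P[...,2]>0.12)&(P[...,2]<0.145); m[:,160:]=0; m[:180]=0;m[240:]=0;m[:,:95]=0
q=P[m]; print(len(q),q[:,2].mean(), cv2.minAreaRect((q[:,:2]*1000).astype(np.float32)))
# hole: by intensity
g=cv2.cvtColor(c["img"],cv2.COLOR_BGR2GRAY)
print(g[205:228,112:140])
hole=((P[...,2]<0.12)|(P[...,2]>.2)); hole[:, :116]=0; hole[:,136:]=0; hole[:206]=0; hole[226:]=0
v,u=np.nonzero(hole); print(len(v),cv2.minAreaRect((cast(c,np.c_[u,v],.13)[:,:2]*1000).astype(np.float32)))
E
```

```text
369 ((542.755615234375, -317.8712463378906), (132.00450134277344, 58.64277267456055), 86.15599822998047)
1023 0.13054251009868728 ((517.6791381835938, 307.98876953125), (77.46124267578125, 90.0790786743164), 85.44088745117188)
[[142 138 142 140 144 141 140 138 138 141 142 143 142 141 145 144 142 144
  144 144 144 142 143 142 144 146 144 143]
 [142 139 143 140 145 141 139 137 139 141 142 142 141 141 145 145 141 144
  145 145 143 143 142 142 145 146 144 144]
 [142 140 143 140 145 140 140 138 134 136 137 137 136 136 142 141 139 142
  143 143 144 142 143 143 144 145 145 144]
 [141 141 143 141 146 139 140 138 126 117 114 112 111 114 122 121 125 128
  127 127 130 143 142 142 144 146 145 143]
 [142 140 143 142 145 139 141 136 126 103  77  59  59  70  80  83  92  92
   92  91 103 142 141 143 144 145 145 144]
 [141 141 142 142 145 140 141 135 127  95  58  15  14  15  23  54  56  54
   52  55 108 142 141 143 144 145 145 145]
 [140 141 142 143 144 141 140 135 126  90  44  16  17  14  27  54  56  53
   53  59 114 142 142 143 145 145 144 144]
 [140 142 142 144 144 140 140 134 126  90  37  19  18 
[... 1224 characters left out ...]
144 144]
 [144 142 147 145 142 141 133 131 104  88  84  66  65  76  70  70  68  60
   76 117 142 140 144 143 144 144 143 142]
 [145 142 148 144 143 141 135 136 133 133 129 110 112 116 101 102  99  90
   93 123 142 141 145 143 145 144 144 143]
 [145 142 149 144 143 141 141 143 140 140 138 132 136 136 128 130 129 127
  120 135 142 141 145 143 144 144 143 142]
 [144 142 149 143 143 141 141 143 144 144 142 140 145 146 142 146 145 145
  144 143 142 141 144 143 144 143 144 142]
 [145 143 149 143 144 141 142 143 144 144 141 141 145 146 142 147 145 145
  144 143 141 143 144 143 145 144 144 142]]
142 ((516.467041015625, 303.00372314453125), (31.286386489868164, 34.455284118652344), 89.95621490478516)
```

Emit:
arm_command:
  moves:
    - [[20,22,0],[0,0,2],1]
    - [[33,36,0],[0,0,2],1]
    - [[33,36,0],[0,0,2],1]
    - [[33,36,0],[0,0,2],1]
    - [[33,36,0],[0,0,2],1]
    - [[33,36,0],[0,0,2],1]
    - [[33,36,0],[0,0,2],1]
    - [[33,36,0],[0,0,2],1]
  newtons: 40

```text
time_s: 0.95
eef_pos: [0.4742, -0.2504, 0.2296]
ee_rot: [[0.779, 0.627, -0.004], [0.627, -0.779, -0.001], [-0.003, -0.002, -1.0]]
force: [0.2, -0.8, -0.8]
finger_gap: 0.0856
```

Emit:
arm_command:
  moves:
    - [[33,35,-10],[0,0,0],1]
    - [[33,35,-10],[0,0,0],1]
    - [[33,35,-10],[0,0,0],1]
    - [[33,35,-10],[0,0,0],1]
    - [[20,20,-10],[0,0,0.3],1]
    - [[8,8,-5],[0,0,0.3],1]
    - [[0,0,0],[0,0,0],1]
    - [[0,0,0],[0,0,0],1]

```text
time_s: 1.75
eef_pos: [0.6379, -0.0722, 0.1718]
ee_rot: [[0.767, 0.642, -0.005], [0.642, -0.767, 0.0], [-0.004, -0.004, -1.0]]
force: [0.1, 0.3, -0.3]
finger_gap: 0.0857
```

```bash
python3 - <<'E'
from h import *
s=bot.get_state(); print(s["eef_pos"],s["ee_rot"].round(3).tolist())
c=shot("wrist","w1"); import pickle; pickle.dump(c,open("w1.pkl","wb"))
P=cloud(c); z=P[...,2]
m=(z>.05)&(z<.095)
n,l,st,ce=cv2.connectedComponentsWithStats(m.astype(np.uint8))
for i in range(1,n):
    if st[i,4]<100: continue
    q=P[l==i]; zz=np.percentile(q[:,2],90); t=q[q[:,2]>zz-.008]
    print(st[i],zz.round(4),cv2.minAreaRect((t[:,:2]*1000).astype(np.float32)))
E
```

```text
[ 0.63791778 -0.0721505   0.17177779] [[0.767, 0.642, -0.005], [0.642, -0.767, 0.0], [-0.004, -0.004, -1.0]]
[  82  111   42   45 1306] 0.0752 ((590.4906616210938, 66.38189697265625), (34.577789306640625, 25.263452529907227), 17.412446975708008)
[490 151  22  83 916] 0.0552 ((824.0238647460938, -321.4480285644531), (114.00613403320312, 43.59151840209961), 58.564659118652344)
[ 237  183   41   34 1323] 0.0753 ((632.9989013671875, -82.60273742675781), (24.14007568359375, 33.88316345214844), 38.728912353515625)
[ 18 224  47  35 696] 0.091 ((448.8691101074219, 71.22490692138672), (19.128509521484375, 40.1027717590332), 23.759536743164062)
```

View pics/w1.png

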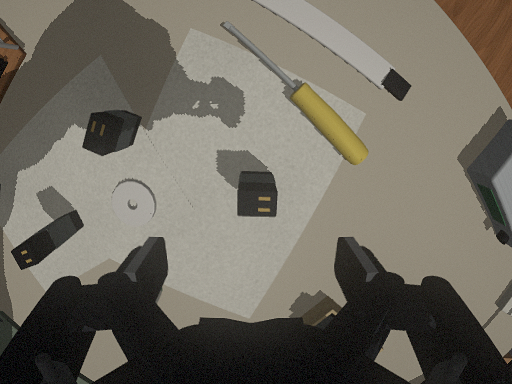

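Emit:
arm_command:
  moves:
    - [[-3,-6,-5],[0,-0.3,-1],1]
    - [[-2,-4,-15],[0,0,0],1]
    - [[0,0,-22],[0,0,0],1]
    - [[0,0,-25],[0,0,0],1]
    - [[0,0,-25],[0,0,0],1]
    - [[0,0,-20],[0,0,0],1]
    - [[0,0,-8],[0,0,0],1]
    - [[0,0,0],[0,0,0],1]

```text
time_s: 2.6
eef_pos: [0.628, -0.0965, 0.0518]
ee_rot: [[0.791, 0.612, 0.007], [0.612, -0.791, -0.005], [0.002, 0.008, -1.0]]
force: [0.4, -0.3, 0.4]
finger_gap: 0.0854
```

Emit:
arm_command:
  moves:
    - [[0,0,0],[0,0,0],1]
    - [[0,0,0],[0,0,0],1]
    - [[0,0,0],[0,0,0],1]
    - [[0,0,0],[0,0,0],1]
    - [[0,0,0],[0,0,0],1]
    - [[0,0,0],[0,0,0],1]
    - [[0,0,0],[0,0,0],1]
    - [[0,0,0],[0,0,0],1]

```text
time_s: 3.4
eef_pos: [0.6293, -0.0978, 0.056]
ee_rot: [[0.792, 0.61, 0.012], [0.61, -0.792, -0.006], [0.006, 0.012, -1.0]]
force: [0.8, 0.3, -0.2]
finger_gap: 0.0854
```

Emit:
arm_command:
  moves:
    - [[1,4,-2],[0.3,0.7,0.5],1]
    - [[1,4,-4],[0,0,0.5],1]
    - [[1,4,-4],[0,0,0],1]
    - [[1,3,-4],[0,0,0],1]
    - [[0,0,-2],[0,0,0],1]
    - [[0,0,-1],[0,0,0],1]
    - [[0,0,-1],[0,0,0],1]
    - [[0,0,-1],[0,0,0],1]

```text
time_s: 4.2
eef_pos: [0.6335, -0.0809, 0.0347]
ee_rot: [[0.78, 0.626, -0.002], [0.626, -0.78, -0.0], [-0.002, -0.001, -1.0]]
force: [-0.5, 0.4, 0.8]
finger_gap: 0.0854
```

Emit:
arm_command:
  moves:
    - [[0,-1,1],[0,0,0],0.3]
    - [[0,-1,1],[0,0,0],0]
    - [[0,0,0],[0,0,0],0]
    - [[0,0,0],[0,0,0],0]
    - [[0,0,0],[0,0,0],0]
    - [[0,0,0],[0,0,0],0]
    - [[0,0,0],[0,0,0],0]
    - [[0,0,0],[0,0,0],0]
  newtons: 40

```text
time_s: 5.0
eef_pos: [0.6335, -0.0836, 0.0372]
ee_rot: [[0.78, 0.625, -0.002], [0.625, -0.78, -0.0], [-0.002, -0.001, -1.0]]
force: [-0.4, -0.3, 0.1]
finger_gap: 0.0339
```

Emit:
arm_command:
  moves:
    - [[0,0,15],[0,0,0],0]
    - [[0,0,35],[0,0,0],0]
    - [[0,0,40],[0,0,4],0]
    - [[-5,-15,20],[0,0,6],0]
    - [[-10,-35,0],[0,0,6],0]
    - [[-13,-40,0],[0,0,6],0]
    - [[-13,-40,0],[0,0,6],0]
    - [[-13,-40,0],[0,0,6],0]

```text
time_s: 5.8
eef_pos: [0.579, -0.252, 0.16]
ee_rot: [[0.268, 0.963, 0.005], [0.963, -0.268, -0.003], [-0.001, 0.005, -1.0]]
force: [0.9, -0.2, -0.7]
finger_gap: 0.0336
```

Emit:
arm_command:
  moves:
    - [[-9,-28,-3],[0,0,4],0]
    - [[-9,-25,-5],[0,0,3],0]
    - [[-8,-20,-5],[0,0,2],0]
    - [[-5,-12,-3],[0,0,1],0]
    - [[-2,-5,0],[0,0,0],0]
    - [[0,-2,0],[0,0,0],0]
    - [[0,0,0],[0,0,0],0]
    - [[0,0,0],[0,0,0],0]

```text
time_s: 6.6
eef_pos: [0.5416, -0.3546, 0.1513]
ee_rot: [[0.094, 0.996, 0.008], [0.996, -0.094, -0.009], [-0.008, 0.009, -1.0]]
force: [-0.5, -0.1, -1.0]
finger_gap: 0.0335
```

```bash
python3 - <<'E'
from h import *
s=bot.get_state(); R=s["ee_rot"]; print(s["eef_pos"],R.round(3).tolist(),np.degrees(np.arctan2(R[1,1],R[0,1])))
c=shot("wrist","w2"); import pickle; pickle.dump(c,open("w2.pkl","wb"))
P=cloud(c); z=P[...,2]
m=(z>.02)&(z<.04)&(abs(P[...,0]-.54)<.06)&(abs(P[...,1]+.32)<.1)
q=P[m]; print(len(q),np.percentile(q[:,2],95),cv2.minAreaRect((q[:,:2]*1000).astype(np.float32)))
E
```

```text
[ 0.54161913 -0.35462719  0.1512825 ] [[0.094, 0.996, 0.008], [0.996, -0.094, -0.009], [-0.008, 0.009, -1.0]] -5.4134397533413265
2283 0.03050979608355023 ((542.6483154296875, -317.18023681640625), (129.90423583984375, 58.337520599365234), 85.90428924560547)
```

View pics/w2.png

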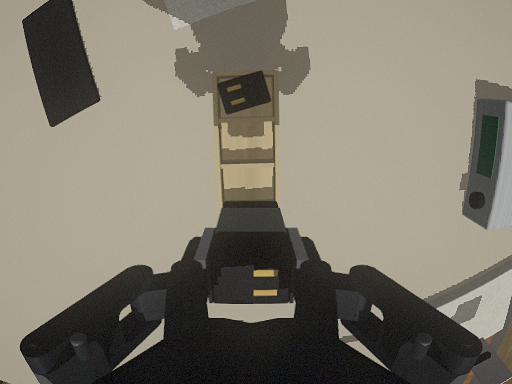

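Emit:
arm_command:
  moves:
    - [[-1,-2,-10],[0.5,0.5,0.6],0]
    - [[-1,-2,-15],[0,0,0.6],0]
    - [[0,0,-20],[0,0,0],0]
    - [[0,0,-20],[0,0,0],0]
    - [[0,0,-15],[0,0,0],0]
    - [[0,0,-8],[0,0,0],0]
    - [[0,0,-3],[0,0,0],0]
    - [[0,0,0],[0,0,0],0]

```text
time_s: 7.45
eef_pos: [0.5387, -0.3565, 0.0503]
ee_rot: [[0.066, 0.998, -0.005], [0.998, -0.066, 0.004], [0.003, -0.005, -1.0]]
force: [0.3, -0.5, -1.1]
finger_gap: 0.0334
```

Emit:
arm_command:
  moves:
    - [[1,-1,-1],[-0.2,-0.3,0],0]
    - [[0,-1,-2],[0,0,0],0]
    - [[0,-1,-2],[0,0,0],0]
    - [[0,0,-2],[0,0,0],0]
    - [[0,0,-1],[0,0,0],0]
    - [[0,0,-1],[0,0,0],0]
    - [[0,0,-1],[0,0,0],0]
    - [[0,0,0],[0,0,0],0]

```text
time_s: 8.25
eef_pos: [0.5407, -0.3604, 0.0415]
ee_rot: [[0.066, 0.998, 0.004], [0.998, -0.066, -0.002], [-0.001, 0.004, -1.0]]
force: [-0.3, -0.0, -0.6]
finger_gap: 0.0335
```

Emit:
arm_command:
  moves:
    - [[0,0,-0.5],[0,-0.2,0],0]
    - [[0,0,-0.5],[0,0,0],0]
    - [[0,0,-0.5],[0,0,0],0]
    - [[0,0,-0.5],[0,0,0],0]
    - [[0,0,0],[0,0,0],0]
    - [[0,0,0],[0,0,0],0]
    - [[0,0,0],[0,0,0],0]
    - [[0,0,0],[0,0,0],0]

```text
time_s: 9.05
eef_pos: [0.5408, -0.3604, 0.0413]
ee_rot: [[0.067, 0.998, 0.009], [0.998, -0.067, -0.002], [-0.002, 0.009, -1.0]]
force: [0.6, -0.2, -0.6]
finger_gap: 0.0335
```

Emit:
arm_command:
  moves:
    - [[0,0,-1],[0,0.5,0],0]
    - [[0,0,-1.5],[0,0,0],0]
    - [[0,0,-1.5],[0,0,0],0]
    - [[0,0,-1],[0,0,0],0]
    - [[0,0,-1],[0,0,0],0]
    - [[0,0,-1],[0,0,0],0]
    - [[0,0,-1],[0,0,0],0]
    - [[0,0,-0.5],[0,0,0],0]

```text
time_s: 9.85
eef_pos: [0.5411, -0.3605, 0.0412]
ee_rot: [[0.067, 0.998, -0.001], [0.998, -0.067, -0.004], [-0.005, -0.0, -1.0]]
force: [-2.4, 1.5, 3.8]
finger_gap: 0.0336
```

Emit:
arm_command:
  moves:
    - [[0,0,0],[0,0,0],0.5]
    - [[0,0,0],[0,0,0],0.7]
    - [[0,0,0],[0,0,0],0.8]
    - [[0,0,0],[0,0,0],0.8]
    - [[0,0,10],[0,0,0],0.8]
    - [[0,0,25],[0,0,0],0.8]
    - [[0,0,35],[0,0,0],1]
    - [[0,0,35],[0,0,0],1]

```text
time_s: 10.65
eef_pos: [0.5393, -0.3592, 0.1469]
ee_rot: [[0.067, 0.998, -0.006], [0.998, -0.067, -0.001], [-0.001, -0.006, -1.0]]
force: [0.8, -0.4, 1.3]
finger_gap: 0.0853
```

```bash
python3 - <<'E'
from h import *
s=bot.get_state(); print(s["eef_pos"])
c=shot("wrist","w3"); P=cloud(c); z=P[...,2]
m=(z>.06)&(z<.095)
n,l,st,ce=cv2.connectedComponentsWithStats(m.astype(np.uint8))
for i in range(1,n):
    if st[i,4]<100: continue
    q=P[l==i]; zz=np.percentile(q[:,2],90); t=q[q[:,2]>zz-.006]
    print(st[i],zz.round(4),cv2.minAreaRect((t[:,:2]*1000).astype(np.float32)))
E
```

```text
[ 0.53925313 -0.35921184  0.14689879]
[ 225   64   54   44 1621] 0.0795 ((544.9241943359375, -274.0986633300781), (34.191184997558594, 24.375139236450195), 10.962442398071289)
[ 231  182   46   37 1606] 0.0793 ((540.7587280273438, -360.28106689453125), (23.751483917236328, 33.905574798583984), 85.65404510498047)
```

View pics/w3.png

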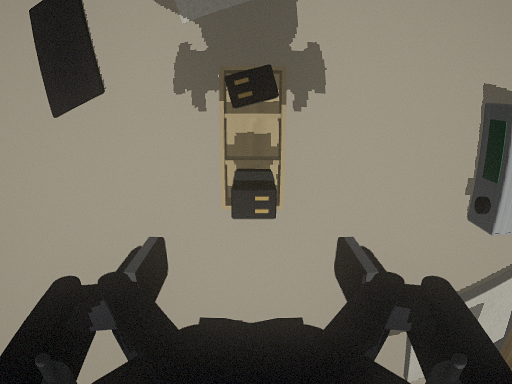

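Emit:
arm_command:
  moves:
    - [[2,20,5],[0,0,2],1]
    - [[5,40,5],[0,0,3],1]
    - [[5,45,0],[0,0,3],1]
    - [[5,45,0],[0,0,3],1]
    - [[5,45,0],[0,0,3],1]
    - [[5,45,0],[0,0,3],1]
    - [[5,45,0],[0,0,2],1]
    - [[5,45,0],[0,0,1],1]

```text
time_s: 11.5
eef_pos: [0.5766, -0.0219, 0.1699]
ee_rot: [[-0.287, 0.958, 0.01], [0.958, 0.287, -0.007], [-0.01, 0.007, -1.0]]
force: [0.6, -0.5, 0.2]
finger_gap: 0.0851
```

Emit:
arm_command:
  moves:
    - [[3,28,0],[0.4,0.6,0],1]
    - [[3,22,-5],[0,0,0],1]
    - [[3,15,-8],[0,0,0],1]
    - [[3,8,-10],[0,0,0],1]
    - [[1,3,-10],[0,0,0],1]
    - [[1,0,-5],[0,0,0],1]
    - [[0,0,-2],[0,0,0],1]
    - [[0,0,0],[0,0,0],1]

```text
time_s: 12.3
eef_pos: [0.5898, 0.0654, 0.1301]
ee_rot: [[-0.299, 0.954, 0.001], [0.954, 0.299, 0.003], [0.003, 0.002, -1.0]]
force: [0.9, -0.3, 0.5]
finger_gap: 0.0853
```

Delta is (0.7, 1.0); now descend 92 mm.

Emit:
arm_command:
  moves:
    - [[0.5,0.5,-10],[0,0,0],1]
    - [[0,0,-18],[0,0,0],1]
    - [[0,0,-20],[0,0,0],1]
    - [[0,0,-18],[0,0,0],1]
    - [[0,0,-10],[0,0,0],1]
    - [[0,0,-6],[0,0,0],1]
    - [[0,0,-2],[0,0,0],1]
    - [[0,0,-1],[0,0,0],1]

```text
time_s: 13.1
eef_pos: [0.5911, 0.0629, 0.0416]
ee_rot: [[-0.295, 0.955, 0.004], [0.955, 0.295, 0.003], [0.001, 0.004, -1.0]]
force: [1.0, 0.8, -1.0]
finger_gap: 0.0852
```

Emit:
arm_command:
  moves:
    - [[0,2,-2],[-0.1,0.2,0],1]
    - [[0,2,-2],[0,0,0],1]
    - [[0,0.5,-1],[0,0,0],1]
    - [[0,0,-1],[0,0,0],0.3]
    - [[0,0,0],[0,0,0],0]
    - [[0,0,0],[0,0,0],0]
    - [[0,0,0],[0,0,0],0]
    - [[0,0,0],[0,0,0],0]

```text
time_s: 13.9
eef_pos: [0.5919, 0.0679, 0.0367]
ee_rot: [[-0.295, 0.955, 0.002], [0.955, 0.295, 0.001], [0.0, 0.002, -1.0]]
force: [0.2, 0.7, -0.3]
finger_gap: 0.0335
```

Emit:
arm_command:
  moves:
    - [[0,0,15],[0,0,0],0]
    - [[0,0,35],[0,0,0],0]
    - [[0,-5,40],[0,0,-2],0]
    - [[-3,-20,15],[0,0,-3],0]
    - [[-5,-40,0],[0,0,-3],0]
    - [[-6,-45,0],[0,0,-3],0]
    - [[-6,-45,0],[0,0,-3],0]
    - [[-6,-45,0],[0,0,-3],0]

```text
time_s: 14.7
eef_pos: [0.5646, -0.1311, 0.1542]
ee_rot: [[-0.004, 1.0, 0.009], [1.0, 0.004, 0.004], [0.004, 0.009, -1.0]]
force: [0.5, -0.1, -1.2]
finger_gap: 0.0334
```

Emit:
arm_command:
  moves:
    - [[-4,-42,0],[-0.2,0.5,-1],0]
    - [[-4,-40,0],[0,0,-1],0]
    - [[-4,-33,0],[0,0,-0.5],0]
    - [[-4,-25,0],[0,0,0],0]
    - [[-3,-17,0],[0,0,0],0]
    - [[-1,-10,0],[0,0,0],0]
    - [[0,-4,0],[0,0,0],0]
    - [[0,-1,0],[0,0,0],0]

```text
time_s: 15.5
eef_pos: [0.5407, -0.3166, 0.1626]
ee_rot: [[0.051, 0.999, 0.004], [0.999, -0.051, -0.003], [-0.003, 0.004, -1.0]]
force: [0.1, -0.6, -1.5]
finger_gap: 0.0334
```

Emit:
arm_command:
  moves:
    - [[1,0,-10],[0.1,0.2,-0.5],0]
    - [[1,0,-18],[0,0,-0.3],0]
    - [[0,0,-22],[0,0,0],0]
    - [[0,0,-22],[0,0,0],0]
    - [[0,0,-17],[0,0,0],0]
    - [[0,0,-10],[0,0,0],0]
    - [[0,0,-4],[0,0,0],0]
    - [[0,0,-1],[0,0,0],0]

```text
time_s: 16.3
eef_pos: [0.5455, -0.3099, 0.0527]
ee_rot: [[0.06, 0.998, 0.001], [0.998, -0.06, 0.0], [0.0, 0.0, -1.0]]
force: [-0.6, -3.1, 0.7]
finger_gap: 0.0333
```

Emit:
arm_command:
  moves:
    - [[-1,-2,0],[0,0,0],0]
    - [[-1,-2,0],[0,0,0],0]
    - [[-1,-2,-1],[0,0,0],0]
    - [[0,-1,-2],[0,0,0],0]
    - [[0,0,-2],[0,0,0],0]
    - [[0,0,-2],[0,0,0],0]
    - [[0,0,-1],[0,0,0],0]
    - [[0,0,-1],[0,0,0],0]

```text
time_s: 17.1
eef_pos: [0.5431, -0.3161, 0.044]
ee_rot: [[0.059, 0.998, 0.002], [0.998, -0.059, 0.001], [0.001, 0.002, -1.0]]
force: [-0.0, 0.2, -1.2]
finger_gap: 0.0332
```

```bash
python3 - <<'E'
from h import *
c=shot("wrist","w4"); cv2.imwrite("pics/w4z.png",cv2.resize(c["img"][40:330,130:380],None,fx=2,fy=2))
E
```

```text
(no output)
```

View pics/w4z.png

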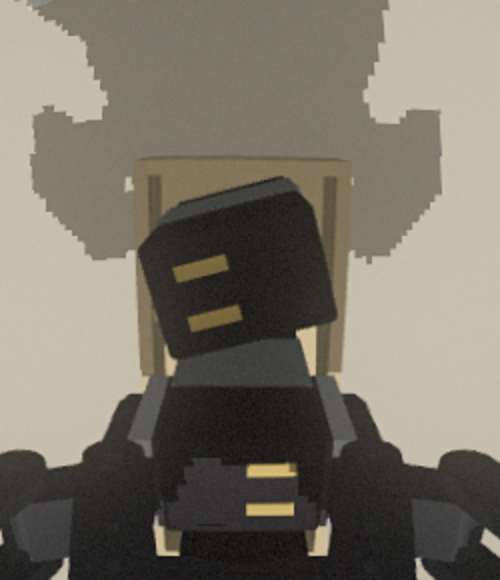

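Emit:
arm_command:
  moves:
    - [[0,0,-1],[0,0,0],0]
    - [[0,0,-1.5],[0,0,0],0]
    - [[0,0,-1.5],[0,0,0],0]
    - [[0,0,-1],[0,0,0],0]
    - [[0,0,-1],[0,0,0],0]
    - [[0,0,-1],[0,0,0],0]
    - [[0,0,-1],[0,0,0],0]
    - [[0,0,-1],[0,0,0],0]

```text
time_s: 17.95
eef_pos: [0.5432, -0.316, 0.0406]
ee_rot: [[0.06, 0.998, 0.003], [0.998, -0.06, -0.0], [-0.0, 0.003, -1.0]]
force: [-6.4, 2.7, 19.1]
finger_gap: 0.0336
```

Emit:
arm_command:
  moves:
    - [[0,0,0.5],[0,0,0],0]
    - [[0,0,0],[0,0,0],0.6]
    - [[0,0,0],[0,0,0],0.8]
    - [[0,0,0],[0,0,0],0.8]
    - [[0,0,10],[0,0,0],0.8]
    - [[0,0,25],[0,0,0],0.8]
    - [[0,0,35],[0,0,0],1]
    - [[0,0,35],[0,0,0],1]

```text
time_s: 18.75
eef_pos: [0.5413, -0.3148, 0.1471]
ee_rot: [[0.059, 0.998, -0.003], [0.998, -0.059, 0.003], [0.003, -0.003, -1.0]]
force: [0.3, -0.4, -0.1]
finger_gap: 0.0853
```

```bash
cat >> h.py <<'E'
def blobs(c,lo,hi,dz=.006,mn=100):
    P=cloud(c); z=P[...,2]; m=(z>lo)&(z<hi)
    n,l,st,ce=cv2.connectedComponentsWithStats(m.astype(np.uint8))
    for i in range(1,n):
        if st[i,4]<mn: continue
        q=P[l==i]; zz=np.percentile(q[:,2],90); t=q[q[:,2]>zz-dz]
        (a,b),(w,h),g=cv2.minAreaRect((t[:,:2]*1000).astype(np.float32))
        if h>w: w,h,g=h,w,g+90
        g=(g+90)%180-90
        print(st[i][:4],"top %.4f  c (%.1f,%.1f) %.1fx%.1f long@%.1f"%(zz,a,b,w,h,g))
E
python3 - <<'E'
from h import *
c=shot("wrist","w5"); blobs(c,.06,.095)
c=shot("top","t5"); blobs(c,.06,.12,mn=40)
E
```

```text
[226 126  53  44] top 0.0793  c (544.9,-274.2) 34.4x24.0 long@11.4
[231 184  46  36] top 0.0793  c (543.1,-316.5) 34.1x24.1 long@-3.4
[232 234  44  36] top 0.0792  c (540.7,-360.4) 34.5x25.8 long@-5.1
[58 64 91 49] top 0.0687  c (869.7,399.3) 239.6x115.9 long@-84.3
[476  81  36 128] top 0.1140  c (706.0,-643.0) 332.7x38.0 long@1.8
[137 107  32  31] top 0.0919  c (768.9,258.0) 79.2x76.2 long@44.7
[  0 137  21 101] top 0.1021  c (608.4,624.3) 234.7x32.0 long@3.1
[143 192  12  23] top 0.1113  c (541.4,268.5) 28.2x1.4 long@-4.5
[348 200  13  15] top 0.0817  c (545.0,-273.3) 33.4x24.6 long@9.7
[365 201  12  14] top 0.0821  c (543.4,-316.4) 34.1x24.1 long@-5.1
[141 221   7  14] top 0.1140  c (491.0,272.1) 32.4x1.4 long@-5.0
[493 228  19  42] top 0.1186  c (442.5,-630.1) 94.5x18.2 long@18.3
[217 240  15  17] top 0.1080  c (439.7,67.8) 33.8x23.7 long@-29.8
[272 244   9   9] top 0.0873  c (438.8,-68.1) 14.7x14.5 long@-47.5
```

View pics/w5.png

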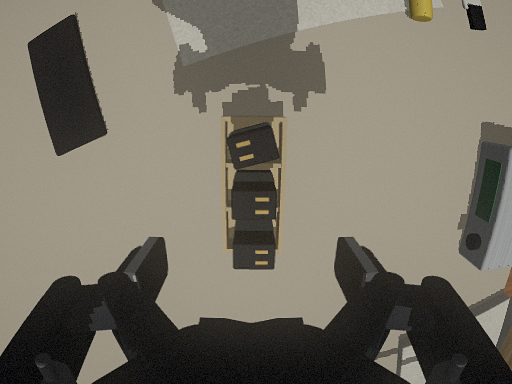

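Emit:
arm_command:
  moves:
    - [[-4,20,10],[0,0,-2],1]
    - [[-10,38,10],[0,0,-3],1]
    - [[-12,44,5],[0,0,-4],1]
    - [[-12,44,0],[0,0,-4],1]
    - [[-12,44,0],[0,0,-4],1]
    - [[-12,44,0],[0,0,-4],1]
    - [[-12,44,0],[0,0,-2],1]
    - [[-10,36,0],[0,0,0],1]

```text
time_s: 19.65
eef_pos: [0.4539, 0.0037, 0.1785]
ee_rot: [[0.469, 0.883, 0.007], [0.883, -0.468, -0.004], [0.0, 0.008, -1.0]]
force: [1.0, -0.4, 0.5]
finger_gap: 0.0858
```

Emit:
arm_command:
  moves:
    - [[-4,22,0],[0.2,0.4,-0.8],1]
    - [[-3,15,0],[0,0,-0.5],1]
    - [[-3,10,-5],[0,0,0],1]
    - [[-2,6,-5],[0,0,0],1]
    - [[-1,3,-5],[0,0,0],1]
    - [[0,1,-3],[0,0,0],1]
    - [[0,0,-1],[0,0,0],1]
    - [[0,0,0],[0,0,0],1]

```text
time_s: 20.45
eef_pos: [0.439, 0.0673, 0.1596]
ee_rot: [[0.483, 0.875, 0.001], [0.875, -0.483, 0.001], [0.002, 0.001, -1.0]]
force: [0.1, 0.2, 0.3]
finger_gap: 0.0854
```

```bash
python3 - <<'E'
from h import *
c=shot("wrist","w6"); blobs(c,.08,.15)
s=bot.get_state();R=s["ee_rot"]; print(s["eef_pos"],R[:,2],np.degrees(np.arctan2(R[1,1],R[0,1])))
E
```

```text
[227 183  48  41] top 0.1052  c (439.4,68.1) 33.8x24.5 long@-29.4
[310 309  17  15] top 0.0851  c (438.7,-66.9) 16.5x15.5 long@2.0
[  0 323  17  32] top 0.1153  c (65.3,55.1) 13.1x6.0 long@-61.1
[0.43903619 0.06729197 0.15967885] [ 0.00128139  0.00116477 -0.9999985 ] -28.917014686684315
```

View pics/w6.png

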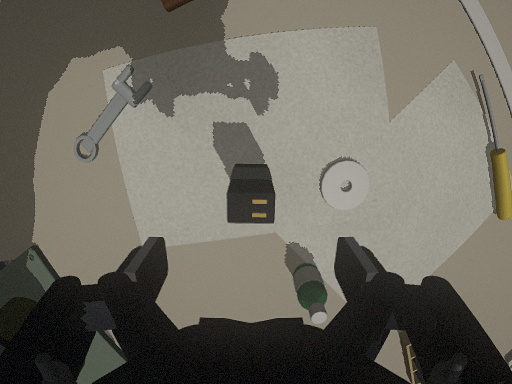

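Emit:
arm_command:
  moves:
    - [[0,0,-10],[0,0,-0.5],1]
    - [[0,0,-18],[0,0,0],1]
    - [[0,0,-20],[0,0,0],1]
    - [[0,0,-18],[0,0,0],1]
    - [[0,0,-10],[0,0,0],1]
    - [[0,0,-6],[0,0,0],1]
    - [[0,0,-2],[0,0,0],1]
    - [[0,0,-1],[0,0,0],1]

```text
time_s: 21.3
eef_pos: [0.4409, 0.0649, 0.0731]
ee_rot: [[0.495, 0.869, 0.005], [0.869, -0.495, 0.001], [0.004, 0.004, -1.0]]
force: [0.3, -0.1, 1.4]
finger_gap: 0.0857
```

Emit:
arm_command:
  moves:
    - [[-0.5,1.5,-2],[0,0.3,0],1]
    - [[-0.5,1.5,-3],[0,0,0],1]
    - [[0,0.5,-3],[0,0,0],1]
    - [[0,0,-1],[0,0,0],1]
    - [[0,0,0],[0,0,0],1]
    - [[0,0,0],[0,0,0],1]
    - [[0,0,0],[0,0,0],1]
    - [[0,0,0],[0,0,0],1]

```text
time_s: 22.1
eef_pos: [0.4404, 0.0688, 0.0646]
ee_rot: [[0.495, 0.869, 0.002], [0.869, -0.495, 0.002], [0.003, 0.001, -1.0]]
force: [0.2, -0.5, 0.0]
finger_gap: 0.0854
```

Emit:
arm_command:
  moves:
    - [[0,-0.5,0],[0,0,0],0.4]
    - [[0,0,0],[0,0,0],0]
    - [[0,0,0],[0,0,0],0]
    - [[0,0,0],[0,0,0],0]
    - [[0,0,0],[0,0,0],0]
    - [[0,0,0],[0,0,0],0]
    - [[0,0,0],[0,0,0],0]
    - [[0,0,0],[0,0,0],0]
  newtons: 50

```text
time_s: 22.9
eef_pos: [0.4405, 0.0682, 0.0648]
ee_rot: [[0.495, 0.869, 0.002], [0.869, -0.495, 0.002], [0.003, 0.001, -1.0]]
force: [-0.8, 0.3, 0.9]
finger_gap: 0.0338
```

Emit:
arm_command:
  moves:
    - [[0,0,15],[0,0,0],0]
    - [[0,0,35],[0,0,0],0]
    - [[0,0,40],[0,0,3],0]
    - [[5,5,35],[0,0,5],0]
    - [[12,25,15],[0,0,5],0]
    - [[14,35,5],[0,0,5],0]
    - [[14,35,0],[0,0,3],0]
    - [[10,25,0],[0,0,2],0]

```text
time_s: 23.7
eef_pos: [0.4948, 0.1936, 0.2165]
ee_rot: [[0.107, 0.994, 0.001], [0.994, -0.107, -0.003], [-0.002, 0.001, -1.0]]
force: [-0.8, -0.7, -2.6]
finger_gap: 0.0334
```

Emit:
arm_command:
  moves:
    - [[5,13,4],[0,0,1],0]
    - [[5,11,4],[0,0,0.5],0]
    - [[3,7,3],[0,0,0],0]
    - [[2,4,0],[0,0,0],0]
    - [[1,1,0],[0,0,0],0]
    - [[0,0,0],[0,0,0],0]
    - [[0,0,0],[0,0,0],0]
    - [[0,0,0],[0,0,0],0]

```text
time_s: 24.5
eef_pos: [0.5105, 0.2326, 0.2263]
ee_rot: [[0.077, 0.997, -0.002], [0.997, -0.077, -0.003], [-0.004, -0.002, -1.0]]
force: [0.0, -0.9, -1.6]
finger_gap: 0.0336
```

```bash
python3 - <<'E'
from h import *
import pickle
c=shot("wrist","w7"); c["state"]=bot.get_state(); pickle.dump(c,open("w7.pkl","wb"))
cv2.imwrite("pics/w7z.png",cv2.resize(c["img"][60:320,110:400],None,fx=2.2,fy=2.2))
s=c["state"];R=s["ee_rot"]; print(s["eef_pos"],R[:,2],np.degrees(np.arctan2(R[1,1],R[0,1])))
P=cloud(c); z=P[...,2]
m=(z>.122)&(z<.138)&(abs(P[...,0]-.517)<.08)&(abs(P[...,1]-.308)<.08)
q=P[m]; print(len(q),np.median(q[:,2]),cv2.minAreaRect((q[:,:2]*1000).astype(np.float32)))
E
```

```text
[0.51056119 0.23261888 0.2262999 ] [-0.00185589 -0.00344395 -0.99999235] -4.442002681988702
9079 0.1295044149389029 ((517.0736694335938, 308.2914123535156), (76.78155517578125, 90.64544677734375), 85.66404724121094)
```

View pics/w7z.png

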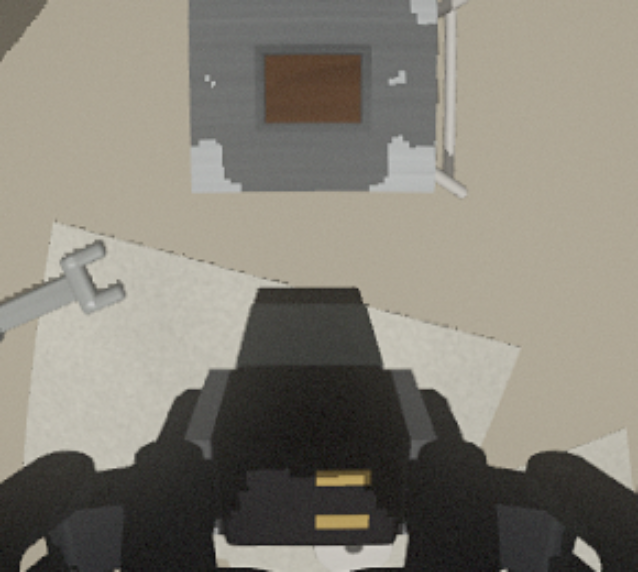

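```bash
python3 - <<'E'
from h import *
import pickle
c=pickle.load(open("w7.pkl","rb")); im=c["img"].astype(int)
b,g,r=im[...,0],im[...,1],im[...,2]
m=(r>b+25)&(r<140); m[:80]=0; m[125:]=0; m[:,:220]=0; m[:,285:]=0
m=m.astype(np.uint8); n,l,st,_=cv2.connectedComponentsWithStats(m); i=1+st[1:,4].argmax(); print(st[i])
v,u=np.nonzero(l==i)
for z in (.118,.127):
    p=cast(c,np.c_[u,v],z)[:,:2]*1000
    print(z,cv2.minAreaRect(p.astype(np.float32)),p.mean(0))
P=cloud(c)
np.set_printoptions(linewidth=200)
gr=cv2.cvtColor(c["img"],cv2.COLOR_BGR2GRAY)
print("row97",gr[97,220:290]); print("col250",gr[75:125,250])
print("pack col250",gr[180:235,250]); print("row 200",gr[200,215:290])
print((P[185:200,250]*1000).round(0))
E
```

```text
[ 231   85   43   31 1333]
0.118 ((517.3831787109375, 308.11065673828125), (25.425334930419922, 35.03926086425781), 85.64391326904297) [517.38498569 308.07248241]
0.127 ((517.3341064453125, 307.9158630371094), (24.51079750061035, 33.77894592285156), 85.6439437866211) [517.3358518  307.87903573]
row97 [112 109 111 106 110 108  97 100  94  94  77  79  77  78  74  72  66  67  74  70  70  70  72  68  75  69  68  70  70  71  71  68  70  71  70  73  70  71  65  71  69  72  68  72  69  72  70  72  73
  70  66  72  72  76  82 100  97  99 100 107 110 110 112 108 112 108 133 186 184 173]
col250 [110 108 113 107 107  88  90  89  90  80  74  77  76  77  74  73  66  70  68  72  67  68  71  76  75  70  70  73  75  74  75  74  76  77  76  78  79  75  78  78  86  99 101 100 103 107 111 109 109
 109]
pack col250 [165 168 168 168 168 166 167 168 169 171 136  44  50  50  59  56  45  45  64  63  65  66  65  68  66  71  67  68  64  65  66  64  63  68  64  64  63  58  63  61  62  60  67  63  62  58  41  36  40
  39  46  34  34  32  39]
row 200 [191 193 190 188 190 194 192 196 139  79  71  72  72  75  73  71  70  70  70  77  71  71  72  66  68  69  72  71  67  71  69  65  69  63  68  65  67  64  66  68  65  69  68  67  66  66  68  66  62
  63  60  64  68  63  67  68  65  70  69  64  65  60 200 197 197 192 162 177 167 167 160 160 169 169 168]
[[507. 203.  -0.]
 [507. 202.  -1.]
 [507. 201.   0.]
 [507. 199.  -2.]
 [507. 198.   0.]
 [507. 197.  -0.]
 [511. 243. 165.]
 [516. 303. 368.]
 [511. 244. 170.]
 [511. 243. 171.]
 [511. 244. 175.]
 [511. 243. 176.]
 [511. 244. 179.]
 [511. 244. 182.]
 [511. 244. 184.]]
```

```bash
python3 - <<'E'
from h import *
import pickle
c=pickle.load(open("w7.pkl","rb")); gr=cv2.cvtColor(c["img"],cv2.COLOR_BGR2GRAY)
s=c["state"]; R=s["ee_rot"]; p0=s["eef_pos"]
P=cloud(c)
m=(P[...,2]>.158)&(P[...,2]<.30)&(P[...,1]<.25); m[:185]=0; m[222:]=0
v,u=np.nonzero(m&(gr<110)); q=(P[v,u]-p0)@R*1000
sel=(abs(q[:,1])<25)&(q[:,0]>5); q=q[sel];v=v[sel];u=u[sel]
print("face toolx median",np.median(q[:,0]))
for rw in range(191,222,4):
    k=v==rw
    L,Rr=u[k].min()-.5,u[k].max()+.5
    zz=np.median(P[v[k],u[k]][:,2])
    a=(cast(c,[[L,rw],[Rr,rw]],zz)-p0)@R*1000
    print(rw,zz.round(4),np.median(q[k][:,0]).round(2),"tool y edges",a[:,1].round(2),a[:,1].mean().round(2))
# bottom z : row edge ~190.4
A=np.polyfit(v,q[:,0],1);print(A)
E
```

```text
face toolx median 11.206131838998173
191 0.1648 11.05 tool y edges [-17.25  15.6 ] -0.83
195 0.1745 11.0 tool y edges [-17.19  15.59] -0.8
199 0.1843 11.24 tool y edges [-17.71  16.16] -0.77
203 0.1925 11.24 tool y edges [-17.63  16.76] -0.44
207 0.2002 11.27 tool y edges [-17.54  16.69] -0.43
211 0.2072 11.25 tool y edges [-17.48  16.65] -0.42
215 0.2138 11.27 tool y edges [-17.42  16.59] -0.41
219 0.2199 11.26 tool y edges [-17.36  16.55] -0.4
[9.14806690e-03 9.31155865e+00]
```

Emit:
arm_command:
  moves:
    - [[2,15,0],[-0.2,0,0],0]
    - [[2,20,0],[0,0,0],0]
    - [[1,16,0],[0,0,0],0]
    - [[1,10,-1],[0,0,0],0]
    - [[1,6,-1],[0,0,0],0]
    - [[0,2,-1],[0,0,0],0]
    - [[0,1,0],[0,0,0],0]
    - [[0,0,0],[0,0,0],0]

```text
time_s: 25.35
eef_pos: [0.5182, 0.3019, 0.2231]
ee_rot: [[0.081, 0.997, -0.002], [0.997, -0.081, -0.009], [-0.009, -0.001, -1.0]]
force: [-0.5, 0.3, -1.9]
finger_gap: 0.0335
```

Emit:
arm_command:
  moves:
    - [[0,2,-2],[0.4,-0.1,0.2],0]
    - [[0,2,-3],[0,0,0],0]
    - [[0,2,-3],[0,0,0],0]
    - [[0,1,-2],[0,0,0],0]
    - [[0,0.5,-1],[0,0,0],0]
    - [[0,0,-1],[0,0,0],0]
    - [[0,0,0],[0,0,0],0]
    - [[0,0,0],[0,0,0],0]

```text
time_s: 26.15
eef_pos: [0.5185, 0.3088, 0.21]
ee_rot: [[0.079, 0.997, 0.0], [0.997, -0.079, -0.002], [-0.002, 0.0, -1.0]]
force: [-0.4, -0.2, -1.3]
finger_gap: 0.0339
```

```bash
python3 - <<'E'
from h import *
c=shot("wrist","w8"); cv2.imwrite("pics/w8z.png",cv2.resize(c["img"][150:330,150:350],None,fx=3,fy=3))
c=shot("side","s8"); cv2.imwrite("pics/s8z.png",cv2.resize(c["img"][140:330,80:260],None,fx=3,fy=3))
E
```

```text
(no output)
```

View pics/w8z.png

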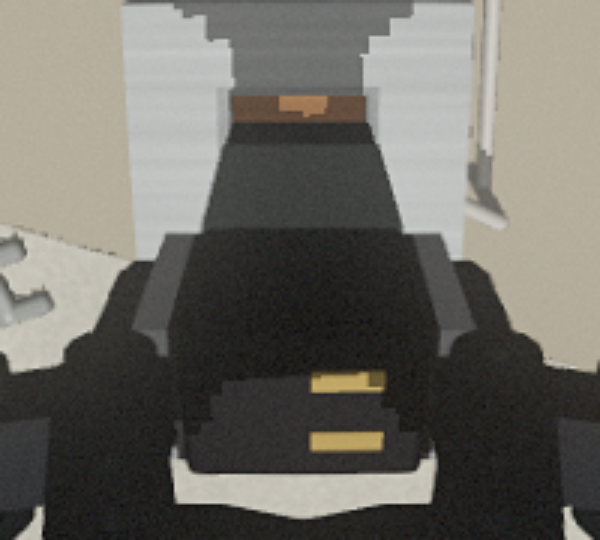

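View pics/s8z.png

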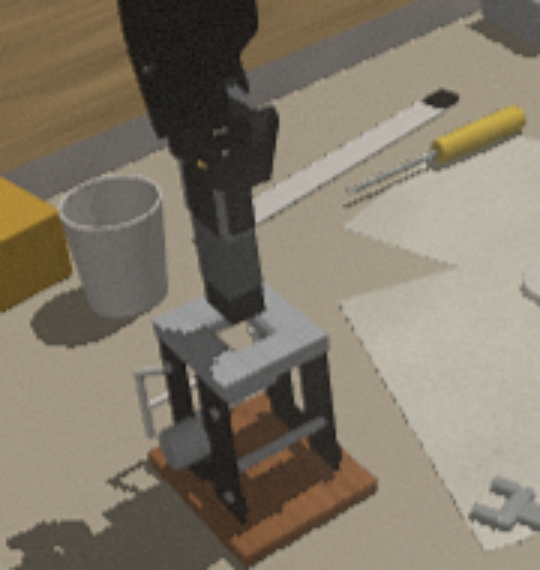

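Emit:
arm_command:
  moves:
    - [[-0.3,0,-1],[0.1,0,0],0]
    - [[0,0,-2],[0,0,0],0]
    - [[0,0,-2],[0,0,0],0]
    - [[0,0,-2],[0,0,0],0]
    - [[0,0,-2],[0,0,0],0]
    - [[0,0,-1],[0,0,0],0]
    - [[0,0,-1],[0,0,0],0]
    - [[0,0,0],[0,0,0],0]

```text
time_s: 27.05
eef_pos: [0.5181, 0.3087, 0.198]
ee_rot: [[0.079, 0.997, -0.0], [0.997, -0.079, -0.0], [-0.0, -0.0, -1.0]]
force: [0.1, -0.1, -1.9]
finger_gap: 0.0332
```

Emit:
arm_command:
  moves:
    - [[0,0.2,-1],[0,0,0.1],0]
    - [[0,0,-1.5],[0,0,0],0]
    - [[0,0,-1.5],[0,0,0],0]
    - [[0,0,-1.5],[0,0,0],0]
    - [[0,0,-1.5],[0,0,0],0]
    - [[0,0,-1],[0,0,0],0]
    - [[0,0,-1],[0,0,0],0]
    - [[0,0,0],[0,0,0],0]

```text
time_s: 27.85
eef_pos: [0.5182, 0.3089, 0.1883]
ee_rot: [[0.077, 0.997, 0.0], [0.997, -0.077, -0.0], [-0.0, 0.0, -1.0]]
force: [-0.8, -1.0, -1.0]
finger_gap: 0.0334
```

Emit:
arm_command:
  moves:
    - [[0,0,-1],[0,0,0],0]
    - [[0,0,-1.5],[0,0,0],0]
    - [[0,0,-2],[0,0,0],0]
    - [[0,0,-2],[0,0,0],0]
    - [[0,0,-2],[0,0,0],0]
    - [[0,0,-2],[0,0,0],0]
    - [[0,0,-1],[0,0,0],0]
    - [[0,0,0],[0,0,0],0]

```text
time_s: 28.65
eef_pos: [0.5182, 0.3089, 0.1756]
ee_rot: [[0.077, 0.997, 0.0], [0.997, -0.077, -0.0], [-0.0, 0.0, -1.0]]
force: [-0.1, -0.9, -2.4]
finger_gap: 0.0334
```

Emit:
arm_command:
  moves:
    - [[0,0,-1.5],[0,0,0],0]
    - [[0,0,-2],[0,0,0],0]
    - [[0,0,-2.5],[0,0,0],0]
    - [[0,0,-2.5],[0,0,0],0]
    - [[0,0,-2.5],[0,0,0],0]
    - [[0,0,-2],[0,0,0],0]
    - [[0,0,-1.5],[0,0,0],0]
    - [[0,0,0],[0,0,0],0]

```text
time_s: 29.45
eef_pos: [0.5181, 0.3089, 0.1597]
ee_rot: [[0.077, 0.997, -0.0], [0.997, -0.077, -0.0], [-0.0, -0.0, -1.0]]
force: [-0.8, -0.5, -1.4]
finger_gap: 0.0334
```

Emit:
arm_command:
  moves:
    - [[0,0,-1.5],[0,0,0],0]
    - [[0,0,-2.5],[0,0,0],0]
    - [[0,0,-2.5],[0,0,0],0]
    - [[0,0,-2.5],[0,0,0],0]
    - [[0,0,-2.5],[0,0,0],0]
    - [[0,0,-2],[0,0,0],0]
    - [[0,0,-1.5],[0,0,0],0]
    - [[0,0,0],[0,0,0],0]

```text
time_s: 30.25
eef_pos: [0.5182, 0.3089, 0.1434]
ee_rot: [[0.077, 0.997, -0.0], [0.997, -0.077, -0.0], [-0.0, 0.0, -1.0]]
force: [0.1, -0.5, -1.3]
finger_gap: 0.0337
```

Emit:
arm_command:
  moves:
    - [[0,0,-0.5],[0,0,0],0]
    - [[0,0,0],[0,0,0],0]
    - [[0,0,0],[0,0,0],0]
    - [[0,0,0],[0,0,0],0]
    - [[0,0,0],[0,0,0],0]
    - [[0,0,0],[0,0,0],0]
    - [[0,0,0],[0,0,0],0]
    - [[0,0,0],[0,0,0],0]

```text
time_s: 31.05
eef_pos: [0.5183, 0.309, 0.1432]
ee_rot: [[0.077, 0.997, 0.0], [0.997, -0.077, 0.0], [0.0, 0.0, -1.0]]
force: [-0.2, 1.6, -2.0]
finger_gap: 0.0337
```

```bash
python3 - <<'E'
from h import *
c=shot("side","s9"); cv2.imwrite("pics/s9z.png",cv2.resize(c["img"][100:320,90:390],None,fx=2.6,fy=2.6))
t=shot("top","t9"); blobs(t,.06,.095,mn=40)
s=bot.get_state(); print(s["time_s"],s["eef_pos"],s["force"],s["torque"],s["finger_gap"])
E
```

```text
[58 64 91 49] top 0.0687  c (869.3,398.9) 240.4x116.4 long@-84.1
[476  84  35 186] top 0.0940  c (627.5,-623.4) 489.1x52.8 long@3.1
[137 107  32  32] top 0.0916  c (769.4,258.3) 79.6x76.2 long@45.1
[  0 139  21  99] top 0.0917  c (594.6,625.4) 254.5x6.9 long@-4.7
[348 200  13  15] top 0.0822  c (545.3,-273.4) 33.9x24.4 long@12.3
[365 201  12  14] top 0.0818  c (543.3,-316.8) 33.8x24.3 long@-4.8
[381 202  12  14] top 0.0823  c (541.1,-359.6) 34.1x23.0 long@-5.8
[143 222   5  13] top 0.0925  c (490.2,272.2) 30.5x1.1 long@-3.8
[272 243   9  10] top 0.0870  c (438.9,-68.2) 14.5x14.5 long@44.3
31.15 [0.51828954 0.30899745 0.14319754] [ 0.1817154   0.34572931 -0.93159728] [-0.01477212 -0.00947699 -0.02278784] 0.03322496445610871
```

View pics/s9z.png

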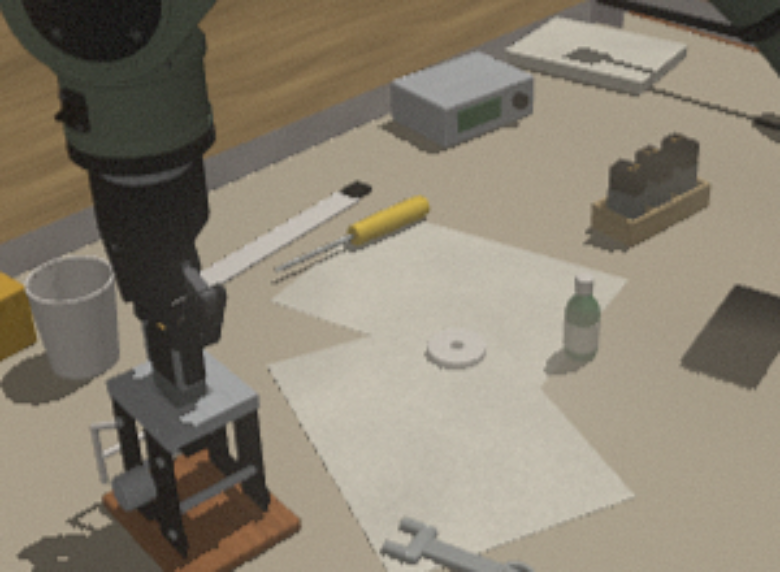

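View pics/t9.png

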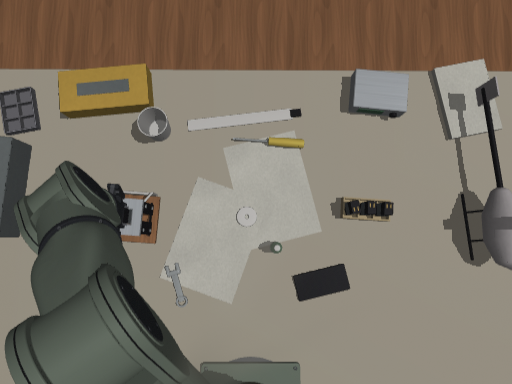

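The side view shows the tall pack held in the opening (zoomed px 185,390) and three upright packs in the crate (655,185). The top view shows everything else where it was.

```bash
python3 -c "
from h import *
print(workorder.finish_job()); s=bot.get_state(); print(s['eef_pos'],s['force'],s['finger_gap'])"
```

```text
the job is handed in; nothing more can be done
None
the job is handed in; nothing more can be done
```

The battery change is ready for your strap: both spent packs are in the crate, and the arm is holding the tall pack upright in the frame. I handed the job in at about 31 s of the 72 s allowed.

- **Spent packs:** The two short packs stand upright in the middle and end cells, one per cell. Each was lowered until it touched the floor, then released. Their tops measured 79 mm in the wrist camera, which is a 75 mm pack on the 4 mm floor.
- **Tall pack:** It went through the opening with only about 1–2 N of measured force, so nothing was forced. About 51 mm of its 105 mm is inside, and its underside is about 78 mm above the table, well clear of the foot. The grip is set to 50 N and the finger gap reads 33–34 mm.
- **Everything else:** The stored pack is still in its cell, within 1 mm of where it was. The top and side pictures show nothing else moved.

Two things were not perfectly clean. While lowering the second pack, the arm drifted about 6 mm sideways and it brushed something, probably the divider, at about 3 N; I centred it again before setting it down. That same pack was then set down with about 19 N just before release.

The top camera read the crate packs' tops about 3 mm higher than the wrist camera did. It read about 3 mm high on other objects too, so I put this down to its calibration.

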